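Make up two job trays at the jeweller's bench

ROBOT

A 6-joint arm with a two-finger parallel gripper is mounted at the origin on the work surface. World frame = base frame: x ahead of the robot, y to its left, z up, the work surface at z = 0. Lengths are in m, angles in rad, forces in N, time in s.
With the tool pointing down it reaches from about 0.35 to 0.85 m from the base axis. Payload 8.1 kg.
Tool frame: the origin (TCP) lies at the centre of the arm's flange, where the gripper is bolted on; the fingertips stand 186 mm ahead of it and the grasp point (between the pads) lies 167 mm ahead of it; z points along the fingers, y is the direction in which the jaws open and shut (so a half turn about z gives the same grasp; the last joint's range is limited). The gripper opens to 93 mm and grips with 3 to 60 N. Pads are 15 mm wide; open, the fingers measure 128 mm over their backs; the gripper's body (75 mm by 188 mm) begins 65 mm behind the grasp point.
Start: joints at [-1.203, 0.13, 1.488, -0, 1.523, -0.085], TCP at [0.263, -0.54, 0.405] pointing down, gripper open.
Joint ranges: [-2.96, 2.96], [-0.89, 2.26], [0.02, 2.5], [-1.34, 4.48], [0, 2.73], [-2.66, 2.66]. Speed limits (rad/s): [2.39, 2.39, 2.79, 3.14, 3.14, 3.14].

INTERFACE

Orientations are given as a rotation vector (axis times angle).
In Python, from plant import robot, viewer, order gives the robot as it stands.
- The arm moves only by the tool apply_moves, never from a script. Its argument "deltas" is a list of rows, each a list of 3 entries, a list of its own where there are three numbers: the finger opening in mm, from 0 to 93, then the shift along the tool's x, y, z in mm, then the turn about the tool's z in rad. In form: [[grip, [dx, dy, dz], yaw], ...]. A call has 1 to 5 rows; each row shifts and turns the commanded pose from where the row before left it, along the tool's axes as they then stand; what a row does not reach is not made up. A row lasts 1/8 s, in which the tool goes at most 62.5 mm and 10.7 degrees, less where a joint would pass 70% of its speed; a pose out of reach is approached as far as the arm can. A call is refused whole if a number of a shift passes 62.5 or a number of a turn 0.188, either way. A call with a gripper value outside its range is refused whole. The fingers move at their own pace and stop on an object; "grip_force" is the grip in N (left out, the last holds). Time passes only in rows, so rows that do not move let the fingers close. It gives the time, the measured TCP pose, the force and the opening at its end, in the units of the state.
- robot.read_state(): the state, without advancing time (a new reading comes with each control period).
- viewer.read_camera(name): name is "scene" or "top" or "wrist"; returns the picture (384x512x3 uint8, blue, green, red); there is no depth.
- viewer.get_calibration(name): a dict with "fx", "fy", "cx", "cy" (pixels), "R" (3x3) and "t" (3): a world point X has camera coordinates R X + t. Camera axes: x right, y down, z forward; pixel columns grow to the right and rows downward; lengths in m; the calibration is good to about 2 mm. A picture is of the moment at which its call begins: read the wrist's pose just before it. get_calibration takes no time and is no camera call; for the wrist camera it gives the pose at the moment of the call.
- order.close_job(): hands the job in, once; it reports no verdict.
The state is a dict: "t": time; "q": joint angles; "dq": joint speeds; "joint_torque": joint torques, N m; "tool_pos": TCP position; "orientation": TCP orientation; "force": force on the tool from outside, world axes, zero at the start; "wrist_torque": the same for the moment, N m; "opening": finger opening in m.
Only numpy, scipy, OpenCV 4.12 (cv2) and the standard library are available. Lean on these libraries where they do the work, as an engineer would, in place of code of your own. Each camera call takes 0.05 s, during which the arm holds its last target. There are 200 camera calls.

TASK

Make up the two job trays from the stock on the jeweller's bench. In the blue tray lay the brass bangle flat, then stand the amber jar upright inside the bangle, and lay the red polishing bar flat beside them; in the white tray stand the green wax tube on end and lay the cork block flat, everything resting on the tray floors. Leave the purple wax tube, the pliers and the steel block where they are.

Things in the scene. Friction and masses are not known exactly. Their poses are not given: they have to be found in the camera images.
- tray_blue: The blue job tray: a shallow open tray of blue plastic, fixed to the bench, 130 mm (its x) by 210 mm (its y) outside, 15 mm high, walls and floor 5 mm thick (so the inside is 120 by 200 mm and the rim stands 10 mm above the inner floor). Origin: centre of its underside, on the bench, 5 mm below the inner floor. Its place and yaw vary.
- tray_white: The white job tray: the same as the blue one but of white plastic; same sizes and axes.
- bangle: Brass bangle blank: a plain wide brass-coloured ring lying flat, open at top and bottom, 66 mm outside diameter, 60 mm inside diameter, 28 mm high, about 0.14 kg. Its origin is the centre of its underside, z axis up.
- jar: Small round jar of amber glass with a black cap, holding the stones; 32 mm diameter, 50 mm high with its cap, standing upright, about 45 g. Its origin is the centre of its underside, z axis up.
- rouge_bar: Dark red bar of polishing compound, a block lying flat: 34 mm (its x) by 70 mm (its y) by 24 mm high, about 0.11 kg. Its origin is the centre of its underside, z axis up.
- wax_green: Green carving-wax tube, standing on end: 28 mm outside diameter, 14 mm bore, 55 mm high, about 30 g. Its origin is the centre of its underside, z axis up.
- cork_block: Light brown cork sanding block lying flat: 40 mm (its x) by 70 mm (its y) by 30 mm high, about 30 g. Its origin is the centre of its underside, z axis up.
- wax_purple: Purple carving-wax tube, the same size as the green one, standing among the stock; not wanted in either kit, to be left where it stands. Its origin is the centre of its underside, z axis up.
- pliers: Pliers with dark steel jaws and orange handles lying at one side of the bench, about 150 mm long along its x (jaws towards +x), 48 mm wide, 12 mm high; a bystander to be left alone. Origin on the bench, about the middle of its length.
- bench_block: Square steel bench block, 60 by 60 by 18 mm, 0.5 kg, lying at the other side of the bench; a bystander to be left alone. Its origin is the centre of its underside, z axis up.

How it is judged:
On the way, in this order (a step that is already met when the one before it is completed fails the run):
1. the bangle lies flat in the blue tray (x of bangle in the frame of tray_blue between -0.06 and 0.06 m and y of bangle in the frame of tray_blue between -0.1 and 0.1 m and z of bangle in the frame of tray_blue between 0 and 0.0095 m and angle between bangle's own z axis and vertical below 0.12 rad), for 0.2 s.
2. then the jar stands upright inside the bangle in the blue tray (all of step 1 and x of jar in the frame of tray_blue between -0.06 and 0.06 m and y of jar in the frame of tray_blue between -0.1 and 0.1 m and z of jar in the frame of tray_blue between 0 and 0.0095 m and angle between jar's own z axis and vertical below 0.12 rad and horizontal distance between jar and bangle below 0.019 m), for 0.2 s.
At the end, for the whole second after the job is handed in: Bangle, jar, red bar on the blue tray's floor, green wax and cork block on the white one's: origins within 60 mm (x), 100 mm (y) of its centre, undersides within 4.5 mm of the floor, upright within 0.12 rad; jar within 19 mm of the bangle's axis; all released and still (20 mm/s) (all of step 2 and linear speed of each of bangle, jar, rouge_bar, wax_green, cork_block below 0.02 m/s and x of rouge_bar in the frame of tray_blue between -0.06 and 0.06 m and y of rouge_bar in the frame of tray_blue between -0.1 and 0.1 m and z of rouge_bar in the frame of tray_blue between 0 and 0.0095 m and angle between each of rouge_bar, wax_green, cork_block's own z axis and vertical below 0.12 rad and x of wax_green in the frame of tray_white between -0.06 and 0.06 m and y of wax_green in the frame of tray_white between -0.1 and 0.1 m and z of wax_green in the frame of tray_white between 0 and 0.0095 m and x of cork_block in the frame of tray_white between -0.06 and 0.06 m and y of cork_block in the frame of tray_white between -0.1 and 0.1 m and z of cork_block in the frame of tray_white between 0 and 0.0095 m); the robot touches nothing.
It fails at once if the purple wax tube is moved by more than 20 mm (distance of wax_purple from where it was at the start of the episode above 0.02 m).
It fails at once if the pliers are moved by more than 20 mm (distance of pliers from where it was at the start of the episode above 0.02 m).
It fails at once if the steel block is moved by more than 20 mm (distance of bench_block from where it was at the start of the episode above 0.02 m).
It also fails if it takes over 120 s, if anything falls off the work surface, if the arm or the gripper's body presses on something with over 40 N, if the wrist force passes 120 N, or if a joint passes its speed limit or range.

## Working session

There is one attempt and no reset: what is moved stays moved. The work goes in short steps, Python scripts to look and compute and a tool call to move; the robot and the scene stay as the last step left them, time stands still between calls to the robot, and variables do not carry over. Pictures are saved under pics/ and viewed, about 12 in all and at most 16, crops included, and the job is handed in when it is done.

Besides the shell and the picture viewer there is one more tool, called after ">>>" as a command line: name --argument value ..., lists and objects as JSON in quotes. apply_moves: Moves the arm, as the interface text tells. Its arguments: {"type":"object","properties":{"deltas":{"type":"array"},"grip_force":{"type":"number"}},"required":["deltas"]}

```bash
ls; mkdir -p pics; python3 - <<'E'
from plant import robot, viewer
import cv2,numpy as np
s=robot.read_state();print({k:np.round(v,4) for k,v in s.items()})
for n in("scene","top"):
    c=viewer.get_calibration(n);print(n,{k:np.round(v,3).tolist() for k,v in c.items()})
    cv2.imwrite(f"pics/{n}0.png",viewer.read_camera(n))
E
```

```text
pics
{'t': np.float64(0.0), 'q': array([-1.2034,  0.1311,  1.4893,  0.    ,  1.523 , -0.0854]), 'dq': array([ 0.0004,  0.0015,  0.0006, -0.0001,  0.0007, -0.0002]), 'joint_torque': array([-1.90000e-03, -5.59835e+01, -4.91767e+01,  7.67000e-02,
        3.51000e-02, -2.00000e-04]), 'tool_pos': array([ 0.2624, -0.5393,  0.4037]), 'orientation': array([-3.0596e+00, -7.0480e-01,  4.0000e-04]), 'force': array([-0.1935, -0.1638, -0.7389]), 'wrist_torque': array([-0.0349, -0.0492, -0.0123]), 'opening': np.float64(0.0928)}
scene {'fx': 393.54, 'fy': 393.54, 'cx': 249.795, 'cy': 184.923, 'R': [[-0.874, 0.486, 0.003], [0.295, 0.536, -0.791], [-0.386, -0.69, -0.612]], 't': [0.459, -0.132, 1.262]}
top {'fx': 458.396, 'fy': 458.396, 'cx': 255.152, 'cy': 194.399, 'R': [[0.025, -1.0, -0.019], [-0.998, -0.024, -0.05], [0.05, 0.021, -0.999]], 't': [-0.003, 0.556, 1.307]}
```

View pics/top0.png

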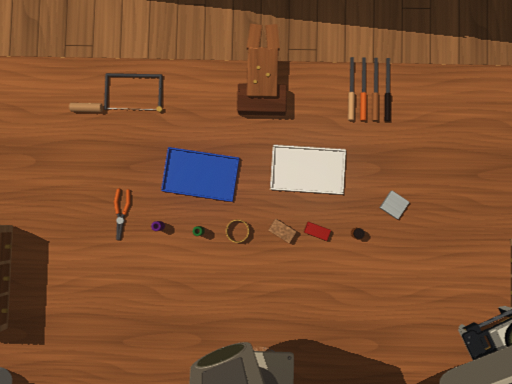

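View pics/scene0.png

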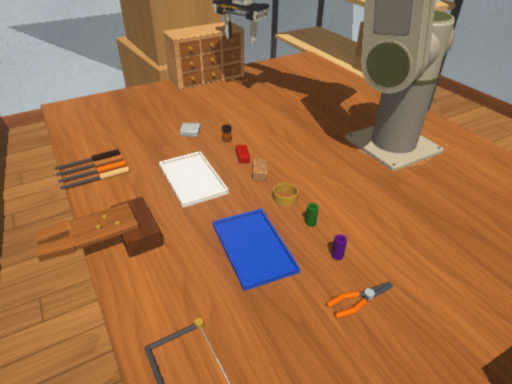

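The top view shows the blue tray at (201,175), white tray (309,170), purple (157,226), green (198,231), bangle (238,231), cork (283,231), red bar (318,231), jar (360,234), steel block (395,205) and pliers (121,214). The scene view shows the same things: bangle (285,194), jar (227,132), red (243,154), cork (260,170), green (312,214).

```bash
cat > h.py <<'E'
import cv2,numpy as np
from plant import robot,viewer
def ray(c,uv):
    R,t=np.array(c["R"]),np.array(c["t"])
    d=R.T@np.array([(uv[0]-c["cx"])/c["fx"],(uv[1]-c["cy"])/c["fy"],1]);return -R.T@t,d
def atz(c,uv,z):
    o,d=ray(c,uv);return (o+d*(z-o[2])/d[2])
def tri(rs):
    A=np.zeros((3,3));b=np.zeros(3)
    for o,d in rs:
        d=d/np.linalg.norm(d);P=np.eye(3)-np.outer(d,d);A+=P;b+=P@o
    X=np.linalg.solve(A,b)
    return X,max(np.linalg.norm(np.cross(X-o,d/np.linalg.norm(d))) for o,d in rs)
def proj(c,X):
    p=np.array(c["R"])@np.array(X)+c["t"];return np.array([c["fx"]*p[0]/p[2]+c["cx"],c["fy"]*p[1]/p[2]+c["cy"]])
HSV={"blue":((105,150,60),(128,255,255)),"white":((0,0,170),(179,60,255)),"green":((60,120,20),(90,255,255)),
"purple":((129,120,20),(155,255,255)),"red":((172,140,60),(179,255,255)),"brass":((18,100,70),(30,255,255))}
def mask(im,k,win):
    m=cv2.inRange(cv2.cvtColor(im,cv2.COLOR_BGR2HSV),*map(np.array,HSV[k]))
    w=np.zeros_like(m);x0,y0,x1,y1=win;w[y0:y1,x0:x1]=m[y0:y1,x0:x1];return w
def snap(n,name,crop=None,s=1):
    c=viewer.get_calibration(n);im=viewer.read_camera(n)
    cv2.imwrite(f"pics/{name}_raw.png",im)
    v=im if crop is None else im[crop[1]:crop[3],crop[0]:crop[2]]
    cv2.imwrite(f"pics/{name}.png",cv2.resize(v,None,fx=s,fy=s,interpolation=cv2.INTER_CUBIC));return c,im
E
python3 - <<'E'
from h import *
cs={n:viewer.get_calibration(n) for n in("top","scene")};im={n:cv2.imread(f"pics/{n}0.png") for n in cs}
W={"blue":((155,140,250,210),(200,200,305,295)),"white":((262,138,355,200),(150,145,235,210)),"green":((190,222,208,240),(300,198,325,232)),
"purple":((148,216,168,236),(328,230,352,264)),"red":((300,218,335,245),(232,140,255,166)),"brass":((222,216,254,248),(268,178,302,212))}
for k,(a,b) in W.items():
    r=[];cen=[]
    for n,w in zip(cs,(a,b)):
        p=cv2.findNonZero(mask(im[n],k,w));
        if p is None: print(k,n,"none");continue
        h=cv2.convexHull(p);R=cv2.minAreaRect(h);M=cv2.moments(h);c=(M["m10"]/M["m00"],M["m01"]/M["m00"]);cen.append(c);r.append(ray(cs[n],c))
        print(k,n,len(p),np.round(c,1),np.round(R[1],1),round(R[2],1))
        if n=="top":
            q=cv2.boxPoints(R);P=[atz(cs[n],x,.012)[:2] for x in q];print("   corners",np.round(P,3).tolist())
    X,e=tri(r);print("  tri",np.round(X,4),"res",round(e,4))
for k,a,b in(("jar",(359.5,234),(227,133)),("cork",(283,231.5),(260,170)),("block",(395,205),(190.5,129)),("pliers",(121,214),(360,299))):
    X,e=tri([ray(cs["top"],a),ray(cs["scene"],b)]);print(k,np.round(X,4),round(e,4))
c=viewer.get_calibration("wrist");s=robot.read_state();Rw=np.array(c["R"]);print("wrist cam pos",-Rw.T@c["t"],"\n",Rw.round(3),c["fx"])
from scipy.spatial.transform import Rotation as Ro
T=Ro.from_rotvec(s["orientation"]).as_matrix();print(T.round(3),"cam in tool",T.T@(-Rw.T@c["t"]-s["tool_pos"]))
E
```

```text
blue top 3106 [200. 174.] [71.5 44.3] 8.7
   corners [[0.561, 0.283], [0.689, 0.268], [0.662, 0.061], [0.535, 0.077]]
blue scene 4011 [254.6 248.8] [80.6 58.7] 64.9
  tri [ 0.6114  0.1754 -0.0058] res 0.0018
white top 3077 [307.6 168.9] [73.3 44.5] 3.7
   corners [[0.573, -0.031], [0.702, -0.036], [0.693, -0.247], [0.565, -0.241]]
white scene 2295 [192.5 178.5] [50.6 57.4] 72.6
  tri [ 0.6338 -0.1399 -0.0016] res 0.001
green top 35 [197.1 230.5] [7. 8.] 90.0
   corners [[0.458, 0.187], [0.458, 0.164], [0.438, 0.164], [0.438, 0.187]]Traceback (most recent call last):
  File "<stdin>", line 10, in <module>
ZeroDivisionError: float division by zero
```

```bash
python3 - <<'E'
from h import *
cs={n:viewer.get_calibration(n) for n in("top","scene")};im={n:cv2.imread(f"pics/{n}0.png") for n in cs}
W={"green":((190,222,208,240),(300,198,325,232)),
"purple":((148,216,168,236),(328,230,352,264)),"red":((300,218,335,245),(232,140,255,166)),"brass":((222,216,254,248),(268,178,302,212))}
for k,(a,b) in W.items():
    r=[]
    for n,w in zip(cs,(a,b)):
        p=cv2.findNonZero(mask(im[n],k,w))
        if p is None: print(k,n,"none");continue
        R=cv2.minAreaRect(p);c=R[0];r.append(ray(cs[n],c));print(k,n,len(p),np.round(c,1),np.round(R[1],1),round(R[2],1))
    if len(r)==2:X,e=tri(r);print("  tri",np.round(X,4),"res",round(e,4))
for k,a,b in(("jar",(359.5,234),(227,133)),("cork",(283,231.5),(260,170)),("red",(318,231),(243,154)),("purple",(157,226),(339,247)),("green",(198,231),(312,214)),("block",(395,205),(190.5,129)),("pliers",(121,214),(360,299))):
    X,e=tri([ray(cs["top"],a),ray(cs["scene"],b)]);print(k,np.round(X,4),round(e,4))
c=viewer.get_calibration("wrist");s=robot.read_state();Rw=np.array(c["R"]);print("wrist cam pos",-Rw.T@c["t"],"\n",Rw.round(3),c["fx"])
from scipy.spatial.transform import Rotation as Ro
T=Ro.from_rotvec(s["orientation"]).as_matrix();print(T.round(3),"cam in tool",T.T@(-Rw.T@c["t"]-s["tool_pos"]))
E
```

```text
green top 35 [197.  230.5] [7. 8.] 90.0
green scene 2 [313.5 209. ] [3. 0.] 180.0
  tri [0.4475 0.1719 0.044 ] res 0.0017
purple top 73 [157.5 226. ] [ 8. 11.] 90.0
purple scene 266 [338.7 246.9] [11.5 24.3] 12.1
  tri [0.4586 0.2869 0.0255] res 0.0004
red top none
red scene none
brass top 53 [237.  230.5] [21.9 21.9] 45.0
brass scene 381 [285. 194.] [22. 24.] 90.0
  tri [0.4511 0.0599 0.0122] res 0.0004
jar [ 0.4493 -0.2892  0.0183] 0.0006
cork [ 0.451  -0.0722  0.0073] 0.0001
red [ 0.454  -0.1724  0.0057] 0.0012
purple [0.4586 0.288  0.0264] 0.0005
green [0.4469 0.1705 0.0266] 0.0002
block [ 0.535  -0.3928  0.0049] 0.0004
pliers [ 0.4909  0.4016 -0.0034] 0.0012
wrist cam pos [ 0.33291696 -0.50472855  0.3832901 ] 
 [[ 0.437 -0.899 -0.001]
 [-0.864 -0.42   0.278]
 [-0.251 -0.12  -0.961]] 266.54361762458115
[[ 0.899  0.437 -0.001]
 [ 0.437 -0.899  0.002]
 [ 0.    -0.002 -1.   ]] cam in tool [ 0.07850522 -0.00025065  0.02050717]
```

```bash
cat >> h.py <<'E'
from scipy.spatial.transform import Rotation as Ro
def plan(x,y,z,yaw=0.,vmax=60.,n=None):
    "rows (mm, rad) from the present pose to TCP x,y,z with tool x at world yaw; straight line"
    s=robot.read_state();T=Ro.from_rotvec(s["orientation"]).as_matrix();p=np.array(s["tool_pos"])
    y0=np.arctan2(T[1,0],T[0,0]);dw=(np.array([x,y,z])-p)*1000;dy=(yaw-y0+np.pi)%(2*np.pi)-np.pi
    n=n or max(1,int(np.ceil(max(np.abs(dw).max()/vmax,abs(dy)/.17))))
    print("now",p.round(4),"yaw",round(y0,3),"tilt",np.round(np.degrees(np.arccos(-T[2,2])),2),"t",round(float(s["t"]),2))
    for i in range(n):
        a=y0+dy*i/n;d=dw/n;print([round(v,1) for v in (d[0]*np.cos(a)+d[1]*np.sin(a),d[0]*np.sin(a)-d[1]*np.cos(a),-d[2])],round(-dy/n,3))
E
python3 -c "
from h import *
plan(.5,-.19,.40,0)"
```

```text
now [ 0.2624 -0.5393  0.4038] yaw 0.453 tilt 0.1 t 0.1
[np.float64(61.1), np.float64(-35.0), np.float64(0.6)] 0.075
[np.float64(58.3), np.float64(-39.5), np.float64(0.6)] 0.075
[np.float64(55.1), np.float64(-43.8), np.float64(0.6)] 0.075
[np.float64(51.7), np.float64(-47.8), np.float64(0.6)] 0.075
[np.float64(47.9), np.float64(-51.6), np.float64(0.6)] 0.075
[np.float64(43.9), np.float64(-55.1), np.float64(0.6)] 0.075
```

>>> apply_moves --deltas '[[93,[50,-30,0],0.075],[93,[50,-34,0],0.075],[93,[48,-38,0],0.075],[93,[45,-41,0],0.075],[93,[41,-45,0],0.075]]'

```text
t: 0.72
tool_pos: [0.4317, -0.2874, 0.4044]
orientation: [-3.139, -0.118, 0.0]
force: [1.0, -0.2, 0.3]
opening: 0.0931
```

```bash
sed -i 's/np.abs(dw).max()/np.linalg.norm(dw)/; s/round(v,1) for/round(float(v),1) for/; s/round(-dy\/n,3)/round(float(-dy\/n),3)/' h.py; python3 -c "
from h import *
plan(.5,-.19,.40,0)"
```

```text
now [ 0.4317 -0.2874  0.4044] yaw 0.075 tilt 0.02 t 0.72
[37.7, -46.0, 2.2] 0.038
[36.0, -47.4, 2.2] 0.038
```

>>> apply_moves --deltas '[[93,[37,-46,2],0.038],[93,[36,-47,2],0.038],[93,[0,0,0],0]]'

```text
t: 1.1
tool_pos: [0.4999, -0.1886, 0.4001]
orientation: [-3.14, -0.011, 0.001]
force: [0.2, 0.2, 0.4]
opening: 0.093
```

```bash
python3 -c "
from h import *
c,_=snap('wrist','w1');np.save('w1.npy',c)
plan(.5,.13,.40,0)"
```

```text
now [ 0.499  -0.1904  0.4001] yaw 0.006 tilt 0.07 t 1.15
[0.5, -53.4, 0.0] 0.001
[0.4, -53.4, 0.0] 0.001
[0.4, -53.4, 0.0] 0.001
[0.3, -53.4, 0.0] 0.001
[0.3, -53.4, 0.0] 0.001
[0.2, -53.4, 0.0] 0.001
```

View pics/w1.png

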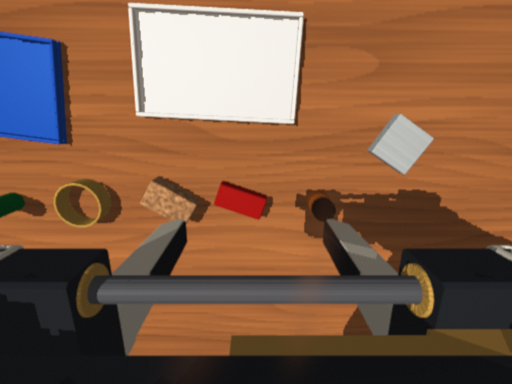

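The wrist view shows the white tray with corners (130,4), (303,12), (297,123) and (136,115), the bangle at (82,203), cork (168,200), red bar (241,200), jar cap (322,207) and steel block (401,144).

>>> apply_moves --deltas '[[93,[0,-53,0],0],[93,[0,-53,0],0],[93,[0,-53,0],0],[93,[0,-53,0],0],[93,[0,-53,0],0]]'

```text
t: 1.78
tool_pos: [0.4977, 0.0728, 0.4007]
orientation: [3.141, -0.0, 0.0]
force: [1.0, -0.6, -0.1]
opening: 0.0934
```

```bash
python3 -c "
from h import *
c,_=snap('wrist','w2');np.save('w2.npy',c)
plan(.451,.06,.40,0)"
```

```text
now [0.4973 0.0779 0.4007] yaw 0.003 tilt 0.18 t 1.82
[-46.3, 17.7, 0.7] 0.003
```

View pics/w2.png

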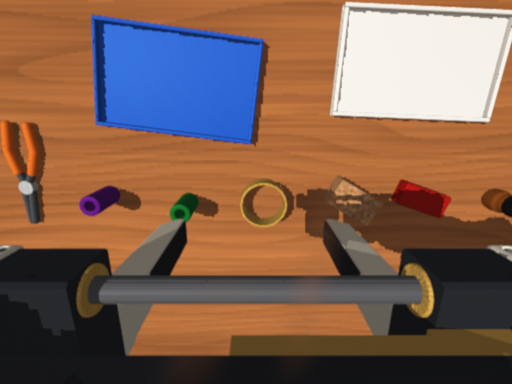

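The second view shows the blue tray with corners (93,16), (265,40), (252,143) and (97,125), white tray (344,4)–(332,114), bangle (265,204), green tube top (181,211) and purple (92,207). The gripper's shadow covers the cork, so I'll crop the first view.

```bash
python3 -c "
from h import *
im=cv2.imread('pics/w1_raw.png')[170:240,130:350];cv2.imwrite('pics/w1c.png',cv2.resize(im,None,fx=3.6,fy=3.6,interpolation=cv2.INTER_CUBIC))"
```

```text
(no output)
```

View pics/w1c.png

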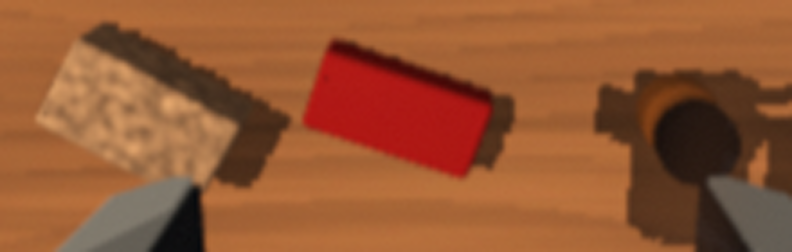

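The crop shows the cork's top face corners at crop pixels (82,40), (238,125) and (38,120), the red bar's at (330,48), (492,95), (466,178) and (304,124), and the jar cap centred at (697,140).

```bash
python3 - <<'E'
from h import *
w1=np.load('w1.npy',allow_pickle=True).item();w2=np.load('w2.npy',allow_pickle=True).item();tp=viewer.get_calibration('top')
f=lambda x,y:(130+x/3.6,170+y/3.6)
def rect(n,c,pts,z):
    P=np.array([atz(c,p,z)[:2] for p in pts]);print(n,P.round(4).tolist(),"cen",P.mean(0).round(4),"edges",[(round(float(np.hypot(*d))*1000),round(float(np.degrees(np.arctan2(d[1],d[0]))),1)) for d in np.roll(P,-1,0)-P])
rect("blue",w2,[(93,16),(265,40),(252,143),(97,125)],.015)
rect("white1",w1,[(130,4),(303,12),(297,123),(136,115)],.015)
rect("white2",w2,[(344,4),(511,14),(490,122),(332,114)],.015)
rect("red",w1,[f(330,48),f(492,95),f(466,178),f(304,124)],.024)
rect("cork",w1,[f(38,120),f(82,40),f(238,125),f(194,205)],.030)
print("jar",atz(w1,f(697,140),.05),"green",atz(w2,(181,211),.055),"purple",atz(w2,(92,207),.055))
print("bangle",atz(w1,(82,203),.028),atz(w2,(265,204),.028))
for n,a in(("bangle",[(w1,(82,203)),(w2,(265,204))]),("red",[(w1,f(398,111)),(w2,(421,197))]),("jar",[(w1,f(697,140)),(tp,(359.5,234))]),("cork",[(w1,f(138,122)),(tp,(283,231.5))]),("green",[(w2,(181,211)),(tp,(198,231))]),("blue",[(w2,(177,80)),(tp,(201,174.5))])):
    X,e=tri([ray(*q) for q in a]);print(n,X.round(4),round(e,4))
E
```

```text
blue [[0.6875, 0.267], [0.6617, 0.0604], [0.5365, 0.0767], [0.5603, 0.2831]] cen [0.6115 0.1718] edges [(208, -97.1), (126, 172.6), (208, 83.4), (128, -7.2)]
white1 [[0.7006, -0.0385], [0.6937, -0.2439], [0.5652, -0.2433], [0.5739, -0.0307]] cen [ 0.6334 -0.1391] edges [(206, -91.9), (129, 179.7), (213, 87.6), (127, -3.5)]
white2 [[0.6999, -0.033], [0.6896, -0.2341], [0.5641, -0.2397], [0.5743, -0.0288]] cen [ 0.632  -0.1339] edges [(201, -93.0), (126, -177.4), (211, 87.2), (126, -1.9)]
red [[0.4841, -0.1422], [0.4656, -0.2046], [0.4309, -0.1949], [0.4532, -0.1311]] cen [ 0.4584 -0.1682] edges [(65, -106.4), (36, 164.4), (68, 70.7), (33, -19.7)]
cork [[0.4562, -0.0297], [0.4881, -0.0498], [0.4547, -0.1066], [0.4211, -0.0874]] cen [ 0.455  -0.0684] edges [(38, -32.2), (66, -120.5), (39, 150.2), (68, 58.7)]
jar [ 0.45717356 -0.27848971  0.05      ] green [0.45329804 0.16891627 0.055     ] purple [0.45887005 0.28359776 0.055     ]
bangle [0.45535613 0.0528353  0.028     ] [0.45347159 0.05870756 0.028     ]
bangle [0.4517 0.0584 0.0202] 0.0009
red [ 0.4572 -0.1675  0.0135] 0.0018
jar [ 0.4499 -0.2856  0.0298] 0.0015
cork [ 0.4537 -0.0697  0.0301] 0.0025
green [0.4485 0.17   0.0442] 0.0022
blue [0.6095 0.1634 0.0484] 0.0029
```

>>> apply_moves --deltas '[[93,[-15,7,37],0],[93,[-15,7,37],0],[93,[-15,6,37],0],[93,[0,0,37],0],[93,[0,0,0],0]]'

```text
t: 2.45
tool_pos: [0.4512, 0.0514, 0.2499]
orientation: [3.141, 0.0, -0.01]
force: [-0.4, -0.3, -0.2]
opening: 0.0927
```

```bash
python3 -c "
from h import *
c,_=snap('wrist','w3');np.save('w3.npy',c)
plan(.453,.0575,.193,0)
for y in(.0575-.033,.0575+.033,): print(proj(c,[.453,y,.028]))"
```

```text
now [0.4525 0.0516 0.2521] yaw 0.0 tilt 0.16 t 2.5
[0.6, -5.9, 59.1] 0.0
[288.74948719 209.86179288]
[206.6407065  209.87373937]
```

View pics/w3.png

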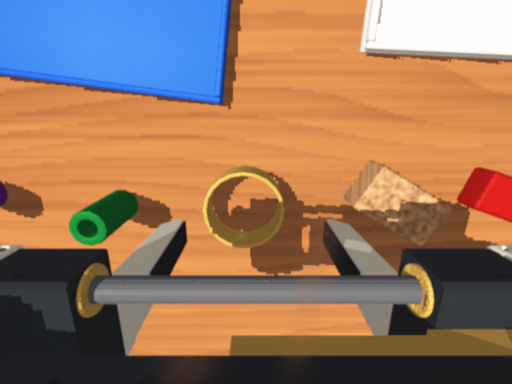

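The bangle's top ring spans columns 203–284 at row 208, about 3 mm further to +y than predicted, so I'll correct for that and descend.

>>> apply_moves --deltas '[[93,[1.5,-9,0],0],[93,[0,0,30],0],[93,[0,0,29],0],[62,[0,0,0],0],[62,[0,0,0],0]]' --grip_force 15

```text
t: 3.12
tool_pos: [0.4556, 0.0621, 0.1957]
orientation: [-3.141, -0.003, -0.004]
force: [-0.2, -0.1, -0.3]
opening: 0.0777
```

>>> apply_moves --deltas '[[62,[0,0,0],0],[62,[0,0,0],0],[62,[0,0,0],0]]'

```text
t: 3.5
tool_pos: [0.4557, 0.0618, 0.1957]
orientation: [3.141, 0.003, 0.005]
force: [-1.1, -0.2, 6.8]
opening: 0.0666
```

>>> apply_moves --deltas '[[62,[0,0,-40],0],[62,[0,0,-40],0],[62,[40,-37,0],0.031],[62,[41,-36,0],0.031],[62,[42,-34,0],0.031]]'

```text
t: 4.12
tool_pos: [0.5817, 0.1664, 0.2748]
orientation: [-3.138, 0.145, -0.002]
force: [-0.2, -1.2, -0.8]
opening: 0.0667
```

```bash
python3 -c "
from h import *
plan(.616,.210,.24,-.125)"
```

```text
now [0.5817 0.1664 0.2748] yaw -0.092 tilt 0.09 t 4.12
[15.1, -23.3, 17.4] 0.016
[14.7, -23.5, 17.4] 0.016
```

>>> apply_moves --deltas '[[62,[14,-22,17],0.016],[62,[14,-22,17],0.016],[62,[0,0,0],0]]'

```text
t: 4.5
tool_pos: [0.6124, 0.2072, 0.2378]
orientation: [3.135, -0.191, -0.005]
force: [-0.4, -0.1, -2.0]
opening: 0.0665
```

```bash
python3 -c "
from h import *
c,_=snap('wrist','w4')
plan(.616,.210,.202,-.125)"
```

```text
now [0.6123 0.2065 0.2389] yaw -0.122 tilt 0.11 t 4.55
[3.2, -4.0, 36.9] 0.003
```

View pics/w4.png

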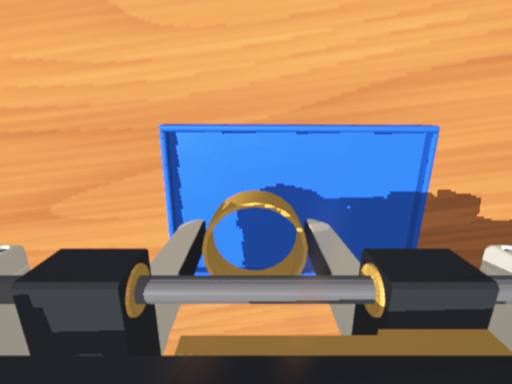

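The held bangle sits over the tray, about 34 mm left of its centre, and the tray edges are parallel to the tool, so I'll lower it.

>>> apply_moves --deltas '[[62,[1,-2,18],0],[62,[0,0,15],0],[62,[0,0,4],0],[62,[0,0,0],0]]'

```text
t: 5.05
tool_pos: [0.6136, 0.2077, 0.2023]
orientation: [3.135, -0.194, -0.001]
force: [0.0, 0.5, -0.6]
opening: 0.0666
```

>>> apply_moves --deltas '[[62,[0,0,1.5],0],[76,[0,0,0],0],[76,[0,0,0],0],[76,[0,0,-20],0],[76,[0,0,-40],0]]'

```text
t: 5.68
tool_pos: [0.6131, 0.2078, 0.2611]
orientation: [3.135, -0.193, -0.005]
force: [0.9, 0.8, 0.5]
opening: 0.0758
```

```bash
python3 -c "
from h import *
plan(.452,-.28,.30,0)"
```

```text
now [0.6131 0.2078 0.2611] yaw -0.123 tilt 0.19 t 5.67
[-11.1, 56.0, -4.3] -0.014
[-11.9, 55.8, -4.3] -0.014
[-12.6, 55.7, -4.3] -0.014
[-13.4, 55.5, -4.3] -0.014
[-14.2, 55.3, -4.3] -0.014
[-14.9, 55.1, -4.3] -0.014
[-15.7, 54.9, -4.3] -0.014
[-16.4, 54.7, -4.3] -0.014
[-17.2, 54.4, -4.3] -0.014
```

>>> apply_moves --deltas '[[70,[-11,56,-5],-0.014],[70,[-12,56,-5],-0.014],[70,[-13,56,-5],-0.014],[70,[-13,55,-5],-0.014],[70,[-14,55,-5],-0.014]]'

```text
t: 6.3
tool_pos: [0.5243, -0.0644, 0.2885]
orientation: [3.14, -0.082, 0.004]
force: [0.6, -0.2, -0.0]
opening: 0.0698
```

>>> apply_moves --deltas '[[70,[-15,55,-5],-0.014],[70,[-16,55,-5],-0.014],[70,[-16,55,-5],-0.014],[70,[-17,54,0],-0.014],[70,[0,0,0],0]]'

```text
t: 6.92
tool_pos: [0.4525, -0.2831, 0.3033]
orientation: [3.139, -0.003, 0.003]
force: [0.3, 0.5, 0.3]
opening: 0.0695
```

```bash
python3 -c "
from h import *
c,_=snap('wrist','w5');np.save('w5.npy',c)
plan(.452,-.283,.22,0)
print(proj(c,[.452,-.283,.05]))
c,im=snap('top','t1',(150,120,420,260),2.9)"
```

```text
now [ 0.4532 -0.2813  0.3029] yaw -0.001 tilt 0.12 t 6.97
[-0.6, 0.8, 41.5] -0.0
[-0.6, 0.8, 41.5] -0.0
[254.47225517 202.26164948]
```

View pics/w5.png

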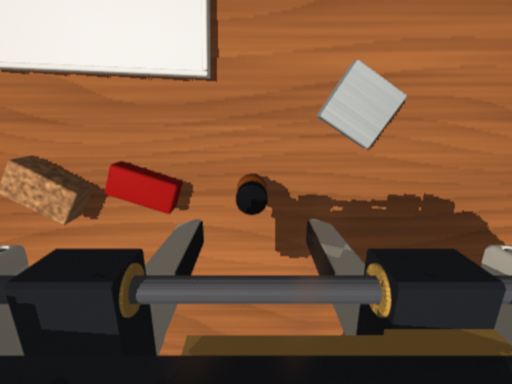

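View pics/t1.png

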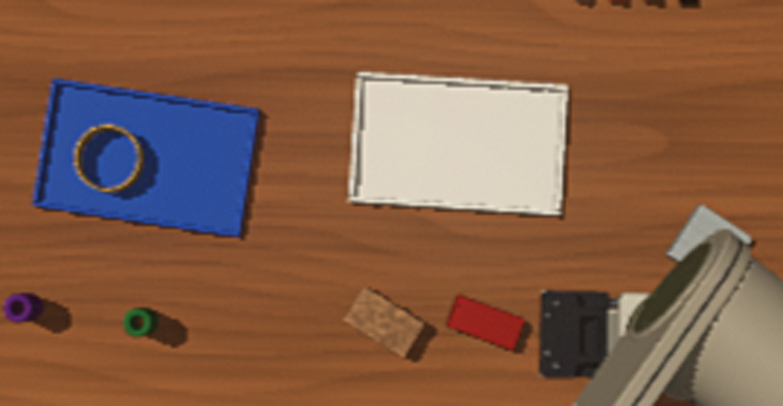

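The bangle lies flat in the blue tray at crop (108,158). The jar cap is at (251,197), so I'll shift the target by about +4 mm in x and +3 mm in y.

>>> apply_moves --deltas '[[70,[3,-1,40],0],[70,[0,0,42],0],[28,[0,0,0],0],[28,[0,0,0],0],[28,[0,0,0],0]]' --grip_force 10

```text
t: 7.65
tool_pos: [0.4578, -0.2789, 0.2217]
orientation: [3.139, 0.005, 0.005]
force: [0.5, 0.1, 0.2]
opening: 0.0445
```

>>> apply_moves --deltas '[[28,[0,0,0],0],[28,[0,0,0],0],[28,[0,0,0],0]]'

```text
t: 8.02
tool_pos: [0.4571, -0.2791, 0.2203]
orientation: [3.14, 0.004, 0.003]
force: [0.2, -0.3, 6.7]
opening: 0.0295
```

```bash
python3 - <<'E'
from h import *
c=viewer.get_calibration('top');print(atz(c,(187.2,174.5),.033))
im=cv2.imread('pics/t1_raw.png');hs=cv2.cvtColor(im,cv2.COLOR_BGR2HSV)
w=hs[155:195,170:210];m=((w[...,0]>10)&(w[...,0]<40)&(w[...,1]>60)).astype(np.uint8)
p=cv2.findNonZero(m);(x,y),r=cv2.minEnclosingCircle(p);print(len(p),x+170,y+155,r,atz(c,(x+170,y+155),.033))
plan(.4565,-.2804,.32,0)
E
```

```text
[0.60720465 0.20543827 0.033     ]
117 182.5 180.0 18.768423080444336 [0.59115506 0.21838015 0.033     ]
now [ 0.4571 -0.2791  0.2203] yaw 0.003 tilt 0.12 t 8.03
[-0.3, 0.6, -49.8] 0.001
[-0.3, 0.6, -49.8] 0.001
```

>>> apply_moves --deltas '[[25,[0,0,0],0],[25,[0,0,-30],0],[25,[0,0,-50],0],[25,[15,-50,0],0],[25,[15,-50,0],0]]'

```text
t: 8.65
tool_pos: [0.4866, -0.178, 0.3]
orientation: [3.141, 0.001, 0.002]
force: [0.1, -0.0, -0.8]
opening: 0.0306
```

>>> apply_moves --deltas '[[25,[16,-53,0],0],[25,[16,-53,0],0],[25,[16,-53,0],0],[25,[16,-53,0],0],[25,[16,-53,0],0]]'

```text
t: 9.28
tool_pos: [0.5657, 0.0884, 0.2989]
orientation: [3.142, 0.004, -0.001]
force: [0.5, -0.7, -0.9]
opening: 0.0299
```

```bash
python3 - <<'E'
from h import *
print(robot.read_state()["opening"])
plan(.613,.207,.285,0)
E
```

```text
0.029907128177321537
now [0.5657 0.0884 0.2989] yaw 0.003 tilt 0.03 t 9.28
[15.9, -39.5, 4.6] 0.001
[15.8, -39.5, 4.6] 0.001
[15.8, -39.5, 4.6] 0.001
```

>>> apply_moves --deltas '[[25,[16,-39,4],0],[25,[15,-38,4],0],[25,[15,-37,4],0],[25,[0,0,0],0]]'

```text
t: 9.78
tool_pos: [0.6112, 0.2031, 0.286]
orientation: [-3.141, -0.009, 0.003]
force: [-0.1, 0.1, -0.9]
opening: 0.03
```

```bash
python3 - <<'E'
from h import *
c,_=snap('wrist','w6')
plan(.613,.207,.226,0)
print(proj(c,[.613,.207,.033]),[proj(c,[.613,.207+d,.033])[0] for d in(-.033,.033)])
E
```

```text
now [0.611  0.2017 0.2862] yaw 0.005 tilt 0.1 t 9.82
[1.0, -2.7, 30.1] 0.002
[1.0, -2.7, 30.1] 0.002
[251.15125056 199.00980189] [np.float64(287.1239826497791), np.float64(215.16440582511825)]
```

View pics/w6.png

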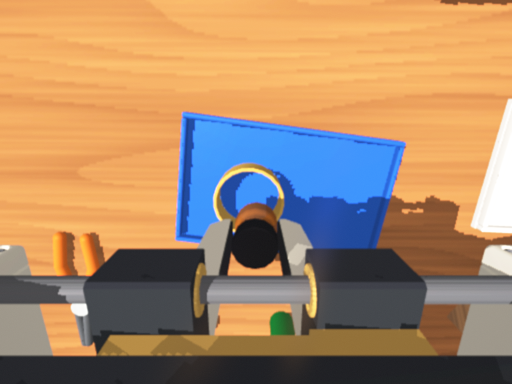

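The bangle spans columns 213–285, which puts its centre at y ≈ 0.209. The jar hangs upright between the fingers, and I'll lower it in.

>>> apply_moves --deltas '[[25,[2,-6,0],0],[25,[0,0,25],0],[25,[0,0,25],0],[25,[0,0,7],0],[25,[0,0,0],0]]'

```text
t: 10.45
tool_pos: [0.6132, 0.2062, 0.2303]
orientation: [3.141, 0.003, -0.001]
force: [-0.5, 0.9, -0.1]
opening: 0.03
```

>>> apply_moves --deltas '[[25,[0,-2,4],0],[25,[0,0,0],0]]'

```text
t: 10.7
tool_pos: [0.6136, 0.209, 0.227]
orientation: [-3.141, -0.005, -0.002]
force: [-0.5, 0.2, -0.8]
opening: 0.0295
```

>>> apply_moves --deltas '[[25,[0,0,1.5],0],[50,[0,0,0],0],[50,[0,0,0],0],[50,[0,0,-30],0],[50,[0,0,-40],0]]'

```text
t: 11.32
tool_pos: [0.6126, 0.2086, 0.2938]
orientation: [3.141, 0.004, -0.005]
force: [-0.6, -0.5, 1.1]
opening: 0.0501
```

```bash
python3 - <<'E'
from h import *
im=cv2.imread('pics/w5_raw.png')[145:230,0:190];w5=np.load('w5.npy',allow_pickle=True).item()
hs=cv2.cvtColor(im,cv2.COLOR_BGR2HSV);m=(((hs[...,0]<5)|(hs[...,0]>174))&(hs[...,1]>200)&(hs[...,2]>120)).astype(np.uint8)
p=cv2.findNonZero(m);r=cv2.minAreaRect(p);q=cv2.boxPoints(r)+[0,145]
P=np.array([atz(w5,x,.024)[:2] for x in q]);e=np.diff(P,axis=0);print("red",r[0],len(p),P.mean(0),np.hypot(*e.T)*1000,np.degrees(np.arctan2(e[:,1],e[:,0])))
plan(.457,-.167,.30,1.26,55)
E
```

```text
red (139.5401611328125, 43.84950256347656) 2032 [ 0.45745628 -0.1674293 ] [32.38416154 67.64545999 33.03713617] [ -25.38671404 -109.38263708  158.29568342]
now [0.6126 0.2086 0.2938] yaw 0.003 tilt 0.19 t 11.32
[-19.6, 46.9, -0.8] -0.157
[-26.7, 43.3, -0.8] -0.157
[-33.1, 38.5, -0.8] -0.157
[-38.7, 32.9, -0.8] -0.157
[-43.4, 26.4, -0.8] -0.157
[-47.0, 19.3, -0.8] -0.157
[-49.5, 11.7, -0.8] -0.157
[-50.7, 3.8, -0.8] -0.157
```

>>> apply_moves --deltas '[[70,[-19.5,47,0],-0.154],[70,[-27,43,0],-0.154],[70,[-33,38,0],-0.154],[70,[-39,33,0],-0.154],[70,[-43,26,0],-0.154]]'

```text
t: 11.95
tool_pos: [0.5134, -0.0257, 0.295]
orientation: [2.906, 1.191, 0.001]
force: [0.2, -0.8, 1.1]
opening: 0.0697
```

>>> apply_moves --deltas '[[70,[-47,19,0],-0.154],[70,[-49,12,0],-0.154],[70,[-50,4,0],-0.154],[70,[0,0,0],0]]'

```text
t: 12.45
tool_pos: [0.4528, -0.1657, 0.295]
orientation: [2.563, 1.815, -0.001]
force: [-0.3, 0.2, 0.5]
opening: 0.0699
```

```bash
python3 - <<'E'
from h import *
plan(.4575,-.1674,.193,1.23,50)
c,im=snap('wrist','w7')
for u in((-17,-35),(17,-35),(17,35),(-17,35)):
    a=1.24;d=np.array([u[1]*np.cos(a)+u[0]*np.sin(a),u[1]*np.sin(a)-u[0]*np.cos(a)])/1000
    p=proj(c,[.4575+d[0],-.1674+d[1],.024]);cv2.circle(im,tuple(int(v) for v in p.round()),2,(255,255,0),-1)
cv2.imwrite('pics/w7.png',im)
E
```

```text
now [ 0.4528 -0.1657  0.295 ] yaw 1.232 tilt 0.05 t 12.45
[-0.0, 1.7, 34.0] 0.001
[-0.0, 1.7, 34.0] 0.001
[-0.0, 1.7, 34.0] 0.001
```

View pics/w7.png

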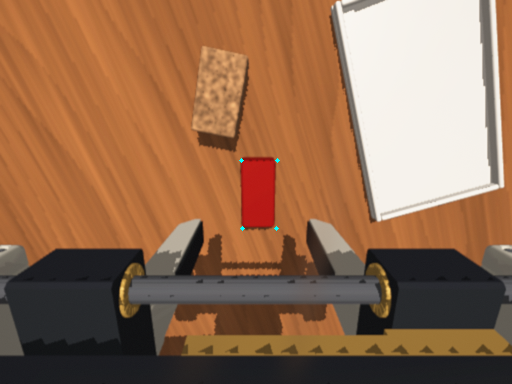

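The projected model matches the red bar at (259,194), and the cork's top face is centred near (220,91). I'll descend.

>>> apply_moves --deltas '[[70,[0,5,30],0],[70,[0,0,40],0],[70,[0,0,31],0],[30,[0,0,0],0],[30,[0,0,0],0]]' --grip_force 15

```text
t: 13.12
tool_pos: [0.4596, -0.1643, 0.1949]
orientation: [2.561, 1.818, 0.001]
force: [0.5, 0.7, -0.9]
opening: 0.0543
```

>>> apply_moves --deltas '[[30,[0,0,0],0],[30,[0,0,0],0],[30,[0,0,0],0]]'

```text
t: 13.5
tool_pos: [0.4592, -0.1649, 0.195]
orientation: [2.561, 1.818, 0.001]
force: [-2.2, 2.6, 7.1]
opening: 0.0336
```

```bash
python3 - <<'E'
from h import *
# bar at tray (0,-55mm)
o=np.array([.6115,.1725]);yv=np.array([np.sin(.122),np.cos(.122)]);t=o-.055*yv;print(t)
plan(t[0],t[1],.28,np.pi/2-.122,50)
E
```

```text
[0.60480663 0.1179088 ]
now [ 0.4592 -0.1649  0.195 ] yaw 1.235 tilt 0.09 t 13.5
[45.0, 6.3, -12.1] -0.031
[44.8, 7.7, -12.1] -0.031
[44.5, 9.1, -12.1] -0.031
[44.2, 10.4, -12.1] -0.031
[43.9, 11.8, -12.1] -0.031
[43.5, 13.1, -12.1] -0.031
[43.1, 14.4, -12.1] -0.031
```

>>> apply_moves --deltas '[[30,[0,0,-40],0],[30,[0,0,-45],0],[30,[45,6,0],-0.031],[30,[45,7.5,0],-0.031],[30,[44.5,9,0],-0.031]]'

```text
t: 14.12
tool_pos: [0.521, -0.0421, 0.2793]
orientation: [2.474, 1.935, 0.001]
force: [0.7, -0.0, -0.8]
opening: 0.034
```

>>> apply_moves --deltas '[[30,[44,10,0],-0.031],[30,[44,12,0],-0.031],[30,[43,13,0],-0.031],[30,[43,14,0],-0.031],[30,[0,0,0],0]]'

```text
t: 14.75
tool_pos: [0.6033, 0.1206, 0.2788]
orientation: [-2.346, -2.089, -0.002]
force: [0.4, -0.8, -1.1]
opening: 0.0343
```

```bash
python3 - <<'E'
from h import *
c,_=snap('wrist','w8');plan(.6048,.118,.200,np.pi/2-.122,50)
E
```

```text
now [0.6028 0.1192 0.2786] yaw 1.454 tilt 0.01 t 14.8
[-0.5, 1.1, 39.3] 0.002
[-0.5, 1.1, 39.3] 0.002
```

View pics/w8.png

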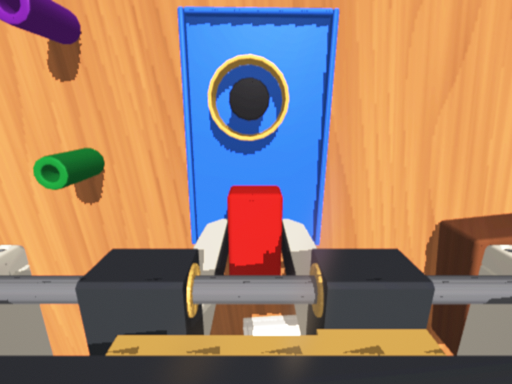

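The jar stands inside the bangle at (250,98), and the bar hangs straight over the tray's near half. I'll lower it.

>>> apply_moves --deltas '[[30,[0,1,35],0],[30,[0,0,35],0],[30,[0,0,6],0],[30,[0,0,2],0],[30,[0,0,0],0]]'

```text
t: 15.42
tool_pos: [0.6042, 0.1175, 0.2022]
orientation: [2.349, 2.084, 0.003]
force: [-0.1, 0.5, -0.7]
opening: 0.0338
```

>>> apply_moves --deltas '[[30,[0,0,1.5],0],[50,[0,0,0],0],[50,[0,0,0],0],[50,[0,0,-40],0],[50,[0,0,-50],0]]'

```text
t: 16.05
tool_pos: [0.6029, 0.1178, 0.2888]
orientation: [-2.348, -2.084, 0.004]
force: [0.6, 0.4, 0.5]
opening: 0.0497
```

```bash
python3 - <<'E'
from h import *
w5=np.load('w5.npy',allow_pickle=True).item()
print([round(float(v),4) for v in atz(viewer.get_calibration('top'),(283,231.5),.015)])
# cork from w7: TCP (.4528,-.1657,.295) yaw 1.232 ; rebuild wrist pose from the present one
c=viewer.get_calibration('wrist');s=robot.read_state();T=Ro.from_rotvec(s['orientation']).as_matrix();R=np.array(c['R'])
pc=T.T@(-R.T@c['t']-s['tool_pos']);Rc=R@T
a=1.232;T7=np.array([[np.cos(a),np.sin(a),0],[np.sin(a),-np.cos(a),0],[0,0,-1]]);R7=Rc@T7.T
c7=dict(c,R=R7,t=-R7@(np.array([.4528,-.1657,.295])+T7@pc))
P=np.array([atz(c7,p,.03)[:2] for p in((204,47),(248,57),(237,137),(193,130))]);e=np.diff(P,axis=0)
print("cork",P.mean(0),np.hypot(*e.T)*1000,np.degrees(np.arctan2(e[:,1],e[:,0])))
plan(.455,-.068,.29,1.03,50)
E
```

```text
[0.4514, -0.072, 0.015]
cork [ 0.456694   -0.06811371] [37.0858315  66.54006141 39.81753991] [ -31.11356836 -118.3969225   151.65371623]
now [0.6029 0.1178 0.2888] yaw 1.452 tilt 0.19 t 16.05
[-40.4, -25.0, -0.2] 0.084
[-42.4, -21.5, -0.2] 0.084
[-44.0, -17.8, -0.2] 0.084
[-45.4, -14.0, -0.2] 0.084
[-46.4, -10.2, -0.2] 0.084
```

>>> apply_moves --deltas '[[75,[-40,-25,0],0.078],[75,[-42,-21.5,0],0.078],[75,[-44,-18,0],0.078],[75,[-45,-14,0],0.078],[75,[-46,-10,0],0.078]]'

```text
t: 16.68
tool_pos: [0.4575, -0.0693, 0.2896]
orientation: [2.71, 1.587, 0.001]
force: [0.5, -0.4, 0.8]
opening: 0.0747
```

>>> apply_moves --deltas '[[75,[0,0,0],0]]'

```text
t: 16.8
tool_pos: [0.4572, -0.0702, 0.2894]
orientation: [2.712, 1.585, -0.0]
force: [0.7, 0.7, -0.8]
opening: 0.0751
```

```bash
python3 - <<'E'
from h import *
plan(.4565,-.068,.196,1.06,50)
c,im=snap('wrist','w9')
for u in((-20,-35),(20,-35),(20,35),(-20,35)):
    a=1.06;d=np.array([u[1]*np.cos(a)+u[0]*np.sin(a),u[1]*np.sin(a)-u[0]*np.cos(a)])/1000
    p=proj(c,[.4565+d[0],-.068+d[1],.030]);cv2.circle(im,tuple(int(v) for v in p.round()),2,(255,255,0),-1)
cv2.imwrite('pics/w9.png',im)
E
```

```text
now [ 0.4572 -0.0702  0.2894] yaw 1.058 tilt 0.04 t 16.8
[0.8, -0.8, 46.7] -0.001
[0.8, -0.8, 46.7] -0.001
```

View pics/w9.png

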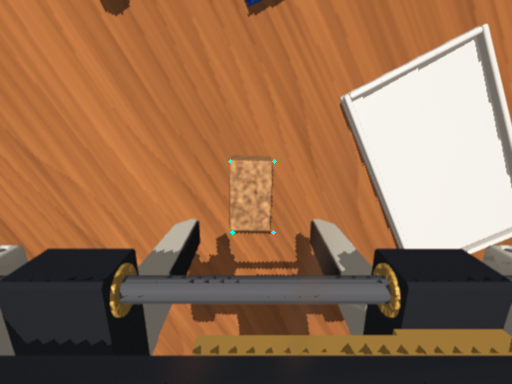

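The model dots match the cork at (252,196), so I'll descend and grip it.

>>> apply_moves --deltas '[[75,[1,-2,45],0],[75,[0,0,48],0],[36,[0,0,0],0],[36,[0,0,0],0],[36,[0,0,0],0]]' --grip_force 10

```text
t: 17.48
tool_pos: [0.4587, -0.0666, 0.1987]
orientation: [2.706, 1.59, 0.005]
force: [0.7, -1.2, -0.5]
opening: 0.0492
```

>>> apply_moves --deltas '[[36,[0,0,0],0],[36,[0,0,0],0],[36,[0,0,0],0]]'

```text
t: 17.85
tool_pos: [0.4582, -0.0667, 0.198]
orientation: [2.708, 1.589, 0.004]
force: [-1.2, 0.9, 6.9]
opening: 0.04
```

```bash
python3 - <<'E'
from h import *
a=.04;o=np.array([.633,-.136]);t=o-.045*np.array([np.sin(a),np.cos(a)]);print(t)
plan(t[0],t[1],.28,np.pi/2-a,50)
E
```

```text
[ 0.63120048 -0.180964  ]
now [ 0.4582 -0.0667  0.198 ] yaw 1.062 tilt 0.17 t 17.85
[-3.1, 41.4, -16.4] -0.094
[-7.0, 40.9, -16.4] -0.094
[-10.8, 40.1, -16.4] -0.094
[-14.5, 38.9, -16.4] -0.094
[-18.0, 37.3, -16.4] -0.094
```

>>> apply_moves --deltas '[[36,[0,0,-40],0],[36,[0,0,-42],0],[36,[-3,41.5,0],-0.094],[36,[-7,41,0],-0.094],[36,[-11,40,0],-0.094]]'

```text
t: 18.48
tool_pos: [0.5624, -0.1361, 0.2793]
orientation: [2.454, 1.958, 0.002]
force: [0.3, 0.0, -0.2]
opening: 0.0399
```

>>> apply_moves --deltas '[[36,[-14.5,39,0],-0.094],[36,[-18,37,0],-0.094],[36,[0,0,0],0]]'

```text
t: 18.85
tool_pos: [0.6315, -0.1826, 0.2779]
orientation: [2.264, 2.177, 0.0]
force: [-0.8, -0.0, -0.8]
opening: 0.0397
```

```bash
python3 - <<'E'
from h import *
c,_=snap('wrist','w10');plan(.6312,-.181,.203,np.pi/2-.04,50)
E
```

```text
now [ 0.6306 -0.1816  0.278 ] yaw 1.53 tilt 0.02 t 18.9
[0.3, 0.3, 37.5] -0.0
[0.3, 0.3, 37.5] -0.0
```

View pics/w10.png

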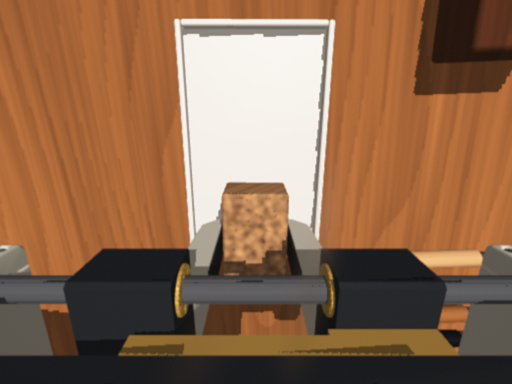

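The cork is centred between the tray's side walls and parallel to them, so I'll lower it.

>>> apply_moves --deltas '[[36,[0,0,35],0],[36,[0,0,32],0],[36,[0,0,6],0],[36,[0,0,1],0],[36,[0,0,0],0]]'

```text
t: 19.52
tool_pos: [0.6308, -0.1811, 0.2062]
orientation: [2.263, 2.176, 0.002]
force: [-0.4, 0.5, -0.5]
opening: 0.04
```

>>> apply_moves --deltas '[[36,[0,0,3],0],[36,[0,0,0],0],[55,[0,0,0],0],[55,[0,0,0],0],[55,[0,0,-40],0]]'

```text
t: 20.15
tool_pos: [0.6281, -0.1803, 0.2368]
orientation: [-2.259, -2.172, 0.006]
force: [0.3, -0.1, -0.7]
opening: 0.0547
```

>>> apply_moves --deltas '[[55,[0,0,-50],0]]'

```text
t: 20.27
tool_pos: [0.6293, -0.1807, 0.2899]
orientation: [-2.261, -2.175, 0.003]
force: [0.9, 0.6, 0.0]
opening: 0.0548
```

```bash
python3 - <<'E'
from h import *
# green from w2 and w3: top-end centre rays
w2,w3=[np.load(f'w{i}.npy',allow_pickle=True).item() for i in(2,3)]
print(tri([ray(w2,(181,212)),ray(w3,(89,228))]),atz(w3,(89,228),.055),atz(w2,(181,212),.055))
plan(.453,.170,.30,1.53,55)
E
```

```text
(array([0.45144469, 0.16842382, 0.056676  ]), np.float64(0.0010543901084386334)) [0.44954422 0.169571   0.055     ] [0.45191173 0.16902294 0.055     ]
now [ 0.6293 -0.1807  0.2899] yaw 1.532 tilt 0.27 t 20.27
[42.9, -23.7, -1.3] 0.0
[42.9, -23.7, -1.3] 0.0
[42.9, -23.7, -1.3] 0.0
[42.9, -23.8, -1.3] 0.0
[42.9, -23.8, -1.3] 0.0
[42.9, -23.8, -1.3] 0.0
[42.9, -23.8, -1.3] 0.0
[42.9, -23.8, -1.3] 0.0
```

>>> apply_moves --deltas '[[70,[43,-24,-2],0],[70,[43,-24,-2],0],[70,[43,-24,-2],0],[70,[43,-24,-2],0],[70,[43,-24,-2],0]]'

```text
t: 20.9
tool_pos: [0.5176, 0.0398, 0.301]
orientation: [-2.264, -2.177, 0.0]
force: [0.2, 0.2, 0.2]
opening: 0.0699
```

>>> apply_moves --deltas '[[70,[43,-24,0],0],[70,[43,-24,0],0],[70,[42,-24,0],0],[70,[0,0,0],0]]'

```text
t: 21.4
tool_pos: [0.4502, 0.1715, 0.301]
orientation: [-2.259, -2.182, 0.001]
force: [0.1, -0.9, 0.4]
opening: 0.0701
```

```bash
python3 - <<'E'
from h import *
plan(.4515,.169,.204,1.53,50)
c,im=snap('wrist','w11')
m=cv2.inRange(cv2.cvtColor(im,cv2.COLOR_BGR2HSV),(55,120,20),(92,255,255));p=cv2.findNonZero(m);print(cv2.boundingRect(p))
q=proj(c,[.4515,.169,.055]);print(q);cv2.circle(im,tuple(int(v) for v in q.round()),2,(255,255,0),-1);cv2.imwrite('pics/w11.png',im)
E
```

```text
now [0.4502 0.1715 0.301 ] yaw 1.536 tilt 0.05 t 21.4
[-1.2, 0.7, 48.5] 0.003
[-1.2, 0.7, 48.5] 0.003
(238, 177, 29, 40)
[255.39177919 206.24453626]
```

View pics/w11.png

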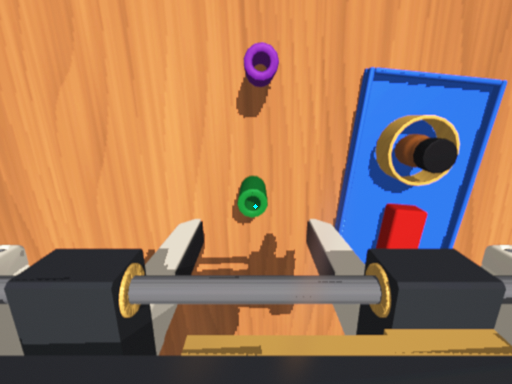

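The green tube's top is at (253,203), within 3 mm of the estimate. The jar stands in the bangle with the red bar beside it. I'll descend.

>>> apply_moves --deltas '[[70,[0,0,45],0],[70,[0,0,50],0],[24,[0,0,0],0],[24,[0,0,0],0],[24,[0,0,0],0]]' --grip_force 10

```text
t: 22.08
tool_pos: [0.4532, 0.1692, 0.2088]
orientation: [2.263, 2.176, 0.005]
force: [-0.6, 0.0, -0.4]
opening: 0.0442
```

>>> apply_moves --deltas '[[24,[0,0,0],0],[24,[0,0,0],0],[24,[0,0,0],0]]'

```text
t: 22.45
tool_pos: [0.4523, 0.1694, 0.2075]
orientation: [2.263, 2.177, 0.003]
force: [-1.6, -0.2, 7.3]
opening: 0.0283
```

```bash
python3 - <<'E'
from h import *
a=.04;o=np.array([.633,-.136]);t=o+.05*np.array([np.sin(a),np.cos(a)]);print(t)
plan(t[0],t[1],.305,np.pi/2-a,55)
E
```

```text
[ 0.63499947 -0.08603999]
now [0.4523 0.1694 0.2075] yaw 1.532 tilt 0.12 t 22.45
[-41.4, 32.1, -16.3] 0.0
[-41.4, 32.1, -16.3] 0.0
[-41.4, 32.1, -16.3] 0.0
[-41.3, 32.1, -16.3] 0.0
[-41.3, 32.1, -16.3] 0.0
[-41.3, 32.1, -16.3] 0.0
```

>>> apply_moves --deltas '[[24,[0,0,-45],0],[24,[0,0,-50],0],[24,[-41.5,32,0],0],[24,[-41.5,32,0],0],[24,[-41.5,32,0],0]]'

```text
t: 23.08
tool_pos: [0.5436, 0.0399, 0.3017]
orientation: [2.263, 2.178, 0.001]
force: [-0.1, -0.1, -0.1]
opening: 0.0281
```

>>> apply_moves --deltas '[[24,[-41.5,32,0],0],[24,[-41,32,0],0],[24,[-41,32,0],0],[24,[0,0,30],0],[24,[0,0,0],0]]'

```text
t: 23.7
tool_pos: [0.6326, -0.0862, 0.268]
orientation: [-2.261, -2.173, 0.005]
force: [-0.4, -0.1, -0.3]
opening: 0.0283
```

```bash
python3 - <<'E'
from h import *
print(robot.read_state()["opening"]);plan(.635,-.086,.2125,np.pi/2-.04,50)
E
```

```text
0.02829150002051831
now [ 0.6326 -0.0862  0.268 ] yaw 1.531 tilt 0.35 t 23.7
[0.2, 1.2, 27.8] 0.0
[0.2, 1.2, 27.8] 0.0
```

>>> apply_moves --deltas '[[24,[0,2,30],0],[24,[0,0,20],0],[24,[0,0,4],0],[24,[0,0,0],0]]'

```text
t: 24.2
tool_pos: [0.6359, -0.0858, 0.2177]
orientation: [-2.264, -2.178, -0.0]
force: [0.8, -0.0, -0.7]
opening: 0.0279
```

>>> apply_moves --deltas '[[24,[0,0,5],0],[24,[0,0,0],0]]'

```text
t: 24.45
tool_pos: [0.6361, -0.0862, 0.2127]
orientation: [2.264, 2.177, 0.001]
force: [-0.3, 0.2, -0.0]
opening: 0.0283
```

Now release it, and retreat up and back towards the robot for a clear final look.

>>> apply_moves --deltas '[[50,[0,0,0],0],[50,[0,0,0],0],[50,[0,0,0],0],[50,[0,0,-40],0],[50,[0,0,-50],0]]'

```text
t: 25.08
tool_pos: [0.6351, -0.086, 0.3015]
orientation: [-2.262, -2.175, 0.003]
force: [0.5, 0.1, -1.1]
opening: 0.0498
```

>>> apply_moves --deltas '[[50,[0,-40,-40],0],[50,[0,-50,-20],0],[50,[0,-55,0],0],[50,[0,-55,0],0],[50,[0,0,0],0]]'

```text
t: 25.7
tool_pos: [0.4328, -0.0778, 0.3614]
orientation: [-2.264, -2.176, 0.001]
force: [0.1, -0.7, 0.2]
opening: 0.0497
```

```bash
python3 - <<'E'
from h import *
plan(.4,-.1,.35,1.53)
_,a=snap('scene','s9');_,b=snap('top','t9')
A=cv2.resize(a[100:325,140:400],(560,485),interpolation=cv2.INTER_CUBIC)
B=cv2.resize(b[135:250,100:420],(800,288),interpolation=cv2.INTER_CUBIC)
o=np.zeros((600,800,3),np.uint8);o[:288]=B;o[290:600,:358]=cv2.resize(A,(358,310));w=viewer.read_camera('wrist');o[290:600,370:783]=cv2.resize(w,(413,310));cv2.imwrite('pics/final.png',o)
E
```

```text
now [ 0.4328 -0.0778  0.3614] yaw 1.531 tilt 0.07 t 25.7
[-23.5, -31.9, 11.4] 0.001
```

View pics/final.png

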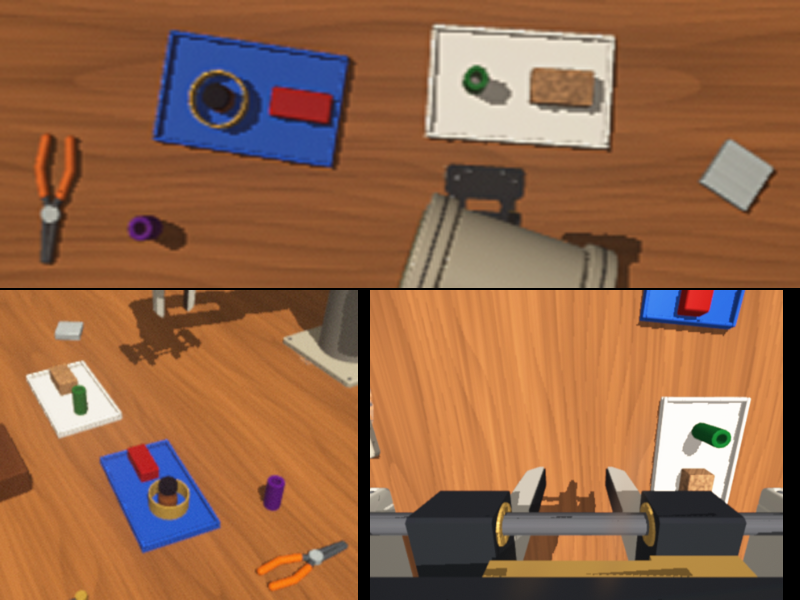

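The final montage shows everything in place. The jar is upright inside the bangle with the red bar flat beside it in the blue tray, and the green tube is standing and the cork lying flat in the white tray. The bystanders have not moved.

```bash
python3 -c "
from plant import order
print(order.close_job())"
```

```text
the job is handed in; nothing more can be done
None
```

Both job trays are made up and the job is handed in, at about 26 s of the 120 s allowed. The hand-in gave no verdict.

- **Blue tray:** I laid the bangle flat first, stood the jar upright inside it, then laid the red bar flat beside them.
- **White tray:** The cork block lies flat and the green tube stands on end.
- **Last checks:** The final top, scene and wrist views show all five items upright or flat on the tray floors. The gripper is open and about 0.2 m away from the trays. The purple tube, pliers and steel block look unmoved. I checked all of this by eye and took no final position measurements.
- **Disagreements:**
  - The first coarse position estimates differed by 5–10 mm between cameras. I corrected them with a close wrist view before each grasp.
  - The jar gripped at 30 mm rather than its stated 32 mm. I took this to be a narrower cap; it held and stood normally.

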